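# Pressure-check an oxygen valve block with a hand-held test gauge

## Task

Pick up the hand-held test gauge that stands on the steel table and press its coupler squarely onto the bare tilted nipple of the valve block (not the block whose port is closed by a cap), until it snaps and the spring collar is fully home. Keep the gauge in the gripper and keep pushing against the spring: the program finishes while still holding the coupler fully home. Leave the other things on the table where they are.

Things in the scene. Friction and masses are not known exactly. Their poses are not given: they have to be found in the camera images.
- gauge: loose hand-held test gauge, 102 mm tall, 0.2 kg, upright, coupler mouth down. Lower 44 mm: round steel coupler 46 mm across, with a bore of 21 mm diameter, 44 mm deep, from below. 44 to 102 mm: square grey handle 30 x 30 mm, flats facing its x and y axes, small white dial on top. Origin at the centre of the mouth; z runs along the axis up to the dial. It fits at any turn about it.
- port: fixed aluminium valve block with the bare nipple, 100 x 100 x 36 mm, a brass pipe stub on each y side. On top a round boss 54 mm across leans 25 degrees from vertical towards the block's own -x side, roughly towards the robot. Origin at the centre of its underside.
- nipple: bare steel nipple on that block, fixed: a round post 18 mm across, its last 9 mm tapering to 8 mm. Origin at the post's foot on the boss, 58 mm above the table; z is its axis, out of the block to the tip, 25 degrees from vertical. A spring collar, a disc 44 mm across, slides on it; at rest the collar's upper face is 20 mm up z, with 26 mm of post above it.
- nipple_tip (a point): centre of the nipple's tip, 46 mm up the nipple's z axis from its foot
- collar (a joint): how far the collar is pushed down the nipple's axis: 0 at rest, 0.012 m fully home at a hard stop (upper face then 8 mm up z from the foot). The coupler's rim pushes it: 5 N to start, 7 at 5 mm, then hidden detent balls bring it to some 15 N near 6 mm and snap past, and it takes 7 to 9 N from there to the stop. Let go, it springs back and lifts the gauge.
- capped: second valve block of the same make, fixed, its leaning boss closed by a broad dark cap 52 mm across and 38 mm tall, with no nipple or collar; not to be used. The two blocks may change places. Origin at the centre of its underside.
- vial: small glass vial with an aluminium cap, 28 mm wide, 50 mm tall, loose bystander; origin at the centre of its underside
- tape: roll of white tape lying flat, 64 mm outside, 22 mm tall, loose bystander; origin at the centre of its underside
- bowl: round steel bowl, 120 mm wide, 40 mm tall, loose bystander; origin at the centre of its underside
- mouse: black computer mouse, 100 x 60 x 26 mm, on a 3 mm rubber pad, loose bystander; origin at the centre of its underside
- carton: white paper box, 90 x 140 x 55 mm, loose bystander; origin at the centre of its underside
- saline: clear plastic bottle, 72 mm wide, 150 mm tall, loose bystander; origin at the centre of its underside

How it is judged (in metres and radians):
On the way, in this order (a step that is already met when the one before it is completed fails the run):
1. the gauge is lifted clear of the table in the gripper (height (world z) of gauge above 0.02 m and contact force between the fingers and gauge above 2 N), for 0.2 s.
2. the coupler has snapped home on the nipple, squarely, held by the gripper (angle between the z axis of gauge and the z axis of nipple, either way round below 0.14 rad and x of gauge in the frame of nipple between -0.004 and 0.004 m and y of gauge in the frame of nipple between -0.004 and 0.004 m and value of joint collar above 0.0095 m and contact force between gauge and port above 3 N and contact force between the fingers and gauge above 2 N), for 0.3 s.
At the end, for the whole second after the job is handed in: Through the last second the fingers hold the gauge (over 2 N) and it bears on the nipple's block (over 3 N): collar down at least 9.5 of its 12 mm, coupler axis within 8 degrees of the nipple's, mouth centre within 4 mm of it each way across (all of step 2); the arm keeps its last pose, push and grip.
It fails at once if a bystander is moved by more than 30 mm (distance of any of vial, tape, bowl, mouse, carton, saline from where it was at the start of the episode above 0.03 m).
It also fails if it takes over 42 s, if anything falls off the work surface, if the arm or the gripper's body presses on something with over 40 N, if the wrist force passes 120 N, or if a joint passes its speed limit or range.

## Robot

A 6-joint arm with a two-finger parallel gripper is mounted at the origin on the work surface. World frame = base frame: x ahead of the robot, y to its left, z up, the work surface at z = 0. Lengths are in m, angles in degrees, forces in N, time in s.
With the tool pointing down it reaches from about 0.4 to 0.825 m from the base axis. Payload 7 kg.
Tool frame: the origin (TCP) lies between the finger pads; the fingertips stand 25 mm ahead of it and the grasp point (between the pads) lies 6 mm ahead of it; z points along the fingers, y is the line along which they close (so a half turn about z gives the same grasp; the last joint's range is limited). The gripper opens to 88 mm and grips with 3 to 60 N. Pads are 19 mm wide; open, the fingers measure 130 mm over their backs; the gripper's body (78 mm by 193 mm) begins 47 mm behind the grasp point.
Start: joints at [91.965, 20.546, 0.682, 0, -70.136, -16.507], TCP at [0.169, 0.653, 0.252] pointing down, gripper open.
Joint ranges: [-176.03, 176.03], [-82.01, 121.73], [-58.28, 71.71], [-173.87, 95.51], [-174.79, -0.11], [-173.66, 173.66]. Speed limits (degrees/s): [136.94, 136.94, 172.46, 180, 180, 180].

## Interface

Orientations are given as [roll, pitch, yaw] about the fixed x, y, z axes, in that order (R = Rz(yaw) Ry(pitch) Rx(roll)).
In Python, from plant import status, optics, job gives the robot as it stands. The module is installed in compiled form; this text tells all that it offers.
- The arm moves only by the tool advance, called after "Request:" by a JSON object that holds its "fn" and its "kwargs". Schema: {"type":"object","properties":{"rows":{"type":"object","properties":{"x":{"type":"array","items":{"type":"number"},"minItems":1,"maxItems":8},"y":{"type":"array","items":{"type":"number"},"minItems":1,"maxItems":8},"z":{"type":"array","items":{"type":"number"},"minItems":1,"maxItems":8},"twist":{"type":"array","items":{"type":"number"},"minItems":1,"maxItems":8},"aperture":{"type":"array","items":{"type":"number"},"minItems":1,"maxItems":8}},"additionalProperties":false,"required":["x","y","z","twist","aperture"]},"only":{"type":"string"},"quiet":{"type":"boolean"},"lines":{"type":"string"}},"required":["rows"],"additionalProperties":false}. rows is an object with one list for each field, all of the same length, 1 to 8, a row being the entries at one place: x, y, z (the shift in a scale on which 1.0 is 0.6 m), twist (a turn about the tool's z in parts of the range, where 1.0 means 2 rad), aperture (the finger opening in m); each row is the pose to reach, as a shift and turn from the pose commanded when the call began, along the tool's axes at that moment; what a row does not reach only later rows make up. A row lasts 1/8 s, in which the tool goes at most 0.0625 m and 10.7 degrees, less where a joint would pass 70% of its speed; a pose out of reach is approached as far as the arm can. The fingers move at their own pace and stop on an object; the grip force is fixed at half the most. Time passes only in rows, so rows that do not move let the fingers close. The tool returns the time, the measured TCP pose, the force, the opening and the grip force at its end. only (a regular expression) keeps the lines of the reply that match it, lines (a string "A,B") keeps lines A to B, and quiet returns only ok. No shift or turn number may pass 1 either way. Input that does not fit is refused with a message, and nothing moves.
- status.get_obs(): the state, without advancing time (a new reading comes with each control period).
- optics.snapshot(name): name is "scene" or "side" or "wrist"; returns a dict with "frame" (400x640x3 uint8, red, green, blue), "z_map" (400x640 float32, m along the optical axis (not along the pixel's ray), 0 where there is no reading), "fovy" (degrees; the focal length in pixels is half the picture's height over the tangent of half this angle, whatever the lens; pixels are square), "cx", "cy" (the principal point, pixels), "R" (3x3) and "t" (3): a world point X has camera coordinates R X + t; the wrist camera has in their place "T_tool_cam" (4x4, takes a point from camera to tool coordinates, whose origin is the TCP and whose axes are the flange's). Camera axes: x right, y down, z forward; pixel columns grow to the right and rows downward; lengths in m; the calibration is good to about 2 mm. A picture is of the moment at which its call begins: read the wrist's pose just before it.
- job.close_job(): hands the job in; it is judged then, once.
The state is a dict: "clock": time; "joint_pos": joint angles; "qvel": joint speeds; "tau": joint torques, N m; "tool_pos": TCP position; "orientation": TCP orientation; "force": force on the tool from outside, world axes, zero at the start; "moment": the same for the moment, N m; "opening": finger opening in m; "gripper_force": force on a finger pad.
Only numpy, scipy, OpenCV 4.12 (cv2) and the standard library are available. Lean on these libraries where they do the work, as an engineer would, in place of code of your own. Each camera call takes 0.05 s, during which the arm holds its last target. There are 200 camera calls.

## Working session

There is one attempt and no reset: what is moved stays moved. The work goes in short steps, Python scripts to look and compute and a tool call to move; the robot and the scene stay as the last step left them, time stands still between calls to the robot, and variables do not carry over. Pictures are saved under pics/ and viewed, at most 10 in all, crops included, and the job is handed in when it is done.

```bash
mkdir -p pics; cat >h.py <<'E'
import numpy as np, cv2
from scipy.spatial.transform import Rotation as Ro
from plant import status, optics, job
def snap(n):
    o=status.get_obs(); s=optics.snapshot(n); h,w=s["frame"].shape[:2]
    f=h/2/np.tan(np.radians(s["fovy"])/2)
    if "R" in s: A=np.array(s["R"]).T; c=-A@np.array(s["t"])
    else:
        T=np.array(s["T_tool_cam"]); Rt=Ro.from_euler('xyz',o["orientation"],degrees=True).as_matrix()
        A=Rt@T[:3,:3]; c=np.array(o["tool_pos"])+Rt@T[:3,3]
    v,u=np.mgrid[:h,:w]; d=np.stack([(u-s["cx"])/f,(v-s["cy"])/f,np.ones((h,w))],-1)@A.T
    P=c+d*s["z_map"][...,None]; P[s["z_map"]==0]=np.nan
    return dict(im=s["frame"],P=P,d=d,c=c,A=A,f=f,k=(s["cx"],s["cy"]))
def proj(s,X):
    q=(np.array(X)-s["c"])@s["A"]; return s["f"]*q[...,:2]/q[...,2:]+np.array(s["k"])
def save(s,n): cv2.imwrite("pics/"+n,s["im"][...,::-1])
E
python3 - <<'E'
from h import *
print(status.get_obs())
for n in("scene","side"):
    s=snap(n); save(s,n+".png"); np.savez(n+".npz",im=s["im"],P=s["P"]); print(s["c"],s["A"][:,2])
E
```

```text
{'clock': 0.0, 'joint_pos': array([ 9.19649763e+01,  2.05909828e+01,  6.35080516e-01, -1.91617433e-02,
       -7.01329365e+01, -1.65083240e+01]), 'qvel': array([-0.05488213, -0.02102664, -0.02968761, -0.01443741, -0.03175114,
        0.00797054]), 'tau': array([ 2.03467163e-03, -5.82731438e+01,  2.93045783e+01,  6.99692577e+00,
        6.83535865e-03, -1.56391293e-04]), 'tool_pos': array([0.16939928, 0.65296585, 0.25064067]), 'orientation': array([ 1.79909704e+02, -7.97549077e-03, -1.45498673e+01]), 'force': array([-0.16867048, -0.34316916, -0.02317168]), 'moment': array([-0.06174768,  0.03272278, -0.00346634]), 'gripper_force': 0.0, 'opening': 0.08739120379434254}
[ 1.4333054  -0.12251984  0.74134156] [-0.79915431  0.08628588 -0.59490095]
[ 0.28043861 -0.95333331  0.69960486] [ 0.24522606  0.81426566 -0.5261517 ]
```

View pics/scene.png

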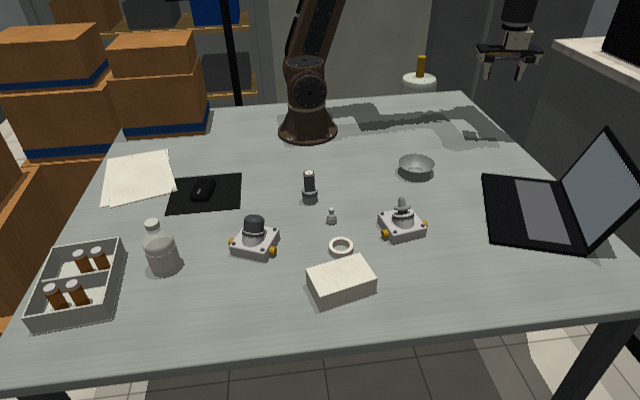

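View pics/side.png

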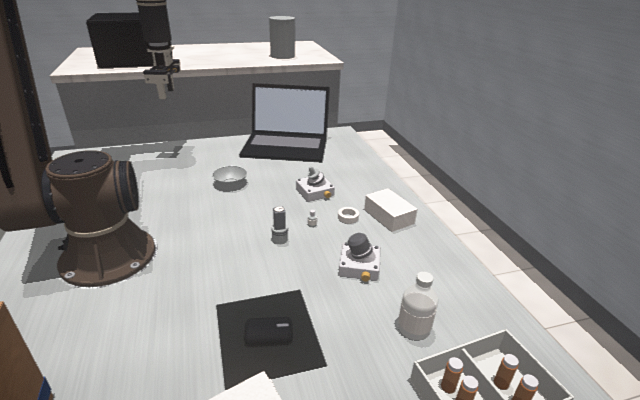

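The scene view shows the gauge at (309,187), the bare-nipple block at (402,220), the capped block at (254,238), the vial at (331,215) and the bowl at (416,167). In the side view the gauge is at (279,224) and the nipple block at (315,183).

```bash
python3 - <<'E'
from h import *
def load(n): z=np.load(n+".npz"); return z["im"],z["P"]
def show(nm,q):
    print(nm,len(q),"min",q.min(0).round(3),"max",q.max(0).round(3))
boxes={"scene":{"gauge":(295,160,325,212),"port":(370,190,435,250),"vial":(322,203,342,228),"bowl":(395,150,440,185)},
"side":{"gauge":(268,200,292,248),"port":(292,160,340,205)}}
for n in boxes:
    im,P=load(n)
    for k,(a,b,c,d) in boxes[n].items():
        q=P[b:d,a:c].reshape(-1,3); q=q[np.isfinite(q[:,2])]
        q=q[q[:,2]>0.008]; show(n+" "+k,q)
        if k=="gauge":
            for lo,hi in((.01,.04),(.05,.095),(.097,.12)):
                m=q[(q[:,2]>lo)&(q[:,2]<hi)]; 
                if len(m): show("  %g"%lo,m)
            m=q[(q[:,2]>.05)&(q[:,2]<.097)][:,:2].astype(np.float32); print("  rect",cv2.minAreaRect(m))
        if k=="port":
            m=q[(q[:,2]>.030)&(q[:,2]<.040)][:,:2].astype(np.float32); print("  rect",cv2.minAreaRect(m))
            for lo,hi in((.04,.055),(.055,.07),(.07,.08),(.08,.09),(.09,.11)):
                m=q[(q[:,2]>lo)&(q[:,2]<hi)]; print(lo,len(m),m.mean(0).round(4) if len(m) else 0)
for n,(a,b,c,d) in(("scene",(365,190,440,250)),("side",(285,160,345,210))):
    im=load(n)[0][b:d,a:c]; cv2.imwrite(f"pics/c_{n}.png",cv2.resize(im,None,fx=7,fy=7,interpolation=2)[...,::-1])
cv2.imwrite("pics/c.png",np.hstack([cv2.resize(cv2.imread(f"pics/c_{n}.png"),(400,320)) for n in("scene","side")]))
E
```

```text
scene gauge 419 min [ 0.439 -0.063  0.009] max [ 0.479 -0.018  0.107]
  0.01 127 min [ 0.451 -0.063  0.01 ] max [ 0.479 -0.018  0.04 ]
  0.05 137 min [ 0.451 -0.056  0.05 ] max [ 0.472 -0.026  0.095]
  0.097 73 min [ 0.439 -0.055  0.097] max [ 0.472 -0.026  0.107]
  rect ((0.4653345048427582, -0.0433536134660244), (0.032986290752887726, 0.01685342565178871), 68.29644775390625)
scene port 1415 min [0.572 0.13  0.008] max [0.681 0.259 0.102]
  rect ((0.6225187182426453, 0.19200003147125244), (0.10324715822935104, 0.12471131980419159), 10.284893989562988)
0.04 161 [0.6463 0.1874 0.0467]
0.055 175 [0.6387 0.1899 0.0631]
0.07 51 [0.6217 0.1857 0.0746]
0.08 66 [0.6237 0.1903 0.084 ]
0.09 38 [0.6106 0.1875 0.0964]
scene vial 136 min [ 0.554 -0.006  0.008] max [0.581 0.022 0.054]
scene bowl 636 min [0.292 0.26  0.008] max [0.412 0.378 0.045]
side gauge 466 min [ 0.431 -0.065  0.008] max [ 0.475 -0.024  0.104]
  0.01 139 min [ 0.431 -0.065  0.011] max [ 0.472 -0.041  0.04 ]
  0.05 162 min [ 0.438 -0.06   0.05 ] max [ 0.467 -0.026  0.095]
  0.097 77 min [ 0.439 -0.057  0.097] max [ 0.468 -0.024  0.104]
  rect ((0.4463537335395813, -0.04860428720712662), (0.02355041727423668, 0.040663741528987885), 47.39662170410156)
side port 804 min [0.565 0.129 0.008] max [0.703 0.413 0.101]
  rect ((0.6211318373680115, 0.1903088092803955), (0.09960328787565231, 0.10561586916446686), 8.778180122375488)
0.04 87 [0.6222 0.1757 0.0473]
0.055 80 [0.6254 0.1806 0.0628]
0.07 42 [0.6154 0.1816 0.0749]
0.08 30 [0.6172 0.1858 0.0836]
0.09 16 [0.6057 0.1869 0.0947]
```

View pics/c.png

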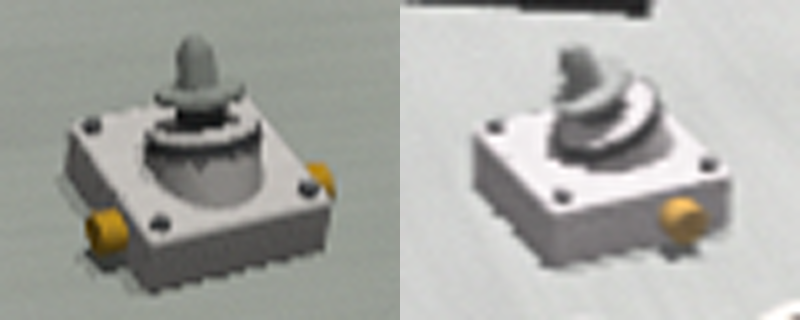

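The zoomed crop shows the nipple block with the post tip at about (195,45) in the scene half and (575,55) in the side half. The nipple leans towards the robot (world -x), and the block's yaw is about 9.5°.

```bash
cat >>h.py <<'E'
def go(X,yaw=None):
    o=status.get_obs(); R=Ro.from_euler('xyz',o["orientation"],degrees=True).as_matrix()
    print("tcp",o["tool_pos"].round(4),o["orientation"].round(2),"t",round(o["clock"],2),"| shift",(R.T@(np.array(X)-o["tool_pos"])).round(4),"turn",None if yaw is None else round(-(yaw-o["orientation"][2]),2))
E
python3 - <<'E'
from h import *
s=optics.snapshot("wrist"); print(np.array(s["T_tool_cam"]).round(3),s["fovy"])
go((.55,.20,.25)); go((.454,-.043,.25))
E
```

```text
[[ 0.001 -0.962 -0.274  0.074]
 [ 1.     0.001 -0.001  0.001]
 [ 0.001 -0.274  0.962 -0.133]
 [ 0.     0.     0.     1.   ]] 70.5420007738677
tcp [0.1694 0.6531 0.2509] [ 1.7993e+02 -1.0000e-02 -1.4550e+01] t 0.15 | shift [0.4822 0.3429 0.0014] turn None
tcp [0.1694 0.6531 0.2509] [ 1.7993e+02 -1.0000e-02 -1.4550e+01] t 0.15 | shift [0.4503 0.6023 0.0017] turn None
```

Careful with the scale: shifts go in shares of 0.6 m and turns go in shares of 2 rad. That gives: 0.4 m / 0.6 = 0.6667, 0.25 m / 0.6 = 0.4167.

Request:
{"fn": "advance", "kwargs": {"rows": {"x": [0.0833,0.1667,0.25,0.3333,0.4167,0.5,0.5833,0.6667],"y": [0.0583,0.1167,0.175,0.2333,0.3,0.3583,0.4167,0.475],"z": [0,0,0,0,0,0,0,0],"twist": [0,0,0,0,0,0,0,0],"aperture": [0.088,0.088,0.088,0.088,0.088,0.088,0.088,0.088]}}}

```text
clock: 1.15
tool_pos: [0.4861, 0.2753, 0.2517]
orientation: [-180.0, -0.0, -14.5]
force: [1.7, 0.9, -0.5]
opening: 0.0875
gripper_force: 0.0
```

Request:
{"fn": "advance", "kwargs": {"rows": {"x": [0.0667,0.1333,0.1333,0.1333],"y": [0.05,0.0967,0.0967,0.0967],"z": [0,0,0,0],"twist": [0,0,0,0],"aperture": [0.088,0.088,0.088,0.088]}}}

```text
clock: 1.65
tool_pos: [0.5478, 0.2006, 0.2512]
orientation: [180.0, 0.0, -14.6]
force: [-0.4, 0.3, 0.6]
opening: 0.0875
gripper_force: 0.0
```

```bash
python3 - <<'E'
from h import *
s=snap("wrist"); save(s,"w1.png"); np.savez("w1.npz",**{k:s[k] for k in("im","P","d","c")}); go((.454,-.043,.25))
E
```

```text
tcp [0.5476 0.2011 0.2514] [ 1.7999e+02  2.0000e-02 -1.4530e+01] t 1.7 | shift [-0.0293  0.2598  0.0014] turn None
```

View pics/w1.png

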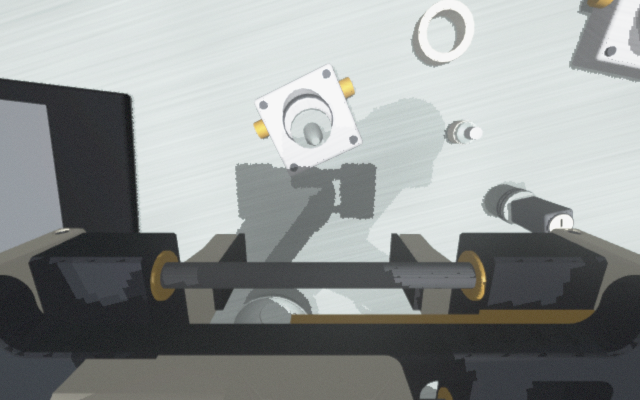

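The wrist view shows the nipple block centred at about (307,118), with screws at (265,104), (327,71), (353,140) and (294,168). The nipple tip is at (313,134), and the gauge lies at the right edge near (545,212).

```bash
cat >nip.py <<'E'
from h import *
from scipy.optimize import least_squares
def nip(P,src,verbose=1):
    q=P.reshape(-1,3); q=q[np.isfinite(q[:,2])]; q=q[(np.abs(q[:,0]-.62)<.09)&(np.abs(q[:,1]-.19)<.09)]
    t=q[(q[:,2]>.033)&(q[:,2]<.039)][:,:2].astype(np.float32); r=cv2.minAreaRect(t)
    print(src,"top z",np.median(q[(q[:,2]>.033)&(q[:,2]<.039)][:,2]).round(4),"rect",np.round(r[0],4),np.round(r[1],4),round(r[2],2))
    return q
def fit(q,yaw,src):
    R=Ro.from_euler('zy',[yaw,-25],degrees=True).as_matrix()
    foot=np.array([.625,.19,.058])
    for _ in range(4):
        l=(q-foot)@R; m=(np.hypot(l[:,0],l[:,1])<.016)&(l[:,2]>.024)&(l[:,2]<.036); p=l[m]
        e=least_squares(lambda c:np.hypot(p[:,0]-c[0],p[:,1]-c[1])-.009,[0,0],loss='soft_l1',f_scale=.001)
        foot=foot+R@np.array([*e.x,0])
    l=(q-foot)@R; rr=np.hypot(l[:,0],l[:,1]); col=l[(rr>.012)&(rr<.021)&(l[:,2]>.012)&(l[:,2]<.026)][:,2]
    tip=l[(rr<.004)&(l[:,2]>.035)][:,2]
    zc=np.median(col) if len(col) else np.nan; zt=np.median(tip) if len(tip) else np.nan
    print(src,m.sum(),"res",np.sqrt(2*e.cost/len(p)).round(5),"foot(uncorr)",foot.round(4),"collar z",zc,len(col),"tip z",zt,"tip@46",(foot+R@[0,0,.046]).round(4),"z0 foot slid",(foot+R[:,2]*(.058-foot[2])/R[2,2]).round(4))
if __name__=="__main__":
    for n in("w1","scene","side"):
        q=nip(np.load(n+".npz")["P"],n)
        for y in (9,): fit(q,y,n)
E
python3 nip.py; python3 - <<'E'
from h import *
z=np.load("w1.npz"); d,c=z["d"],z["c"]
S=[]
for u,v in((265,104),(327,71),(353,140),(294,168)):
    r=d[v,u]; S.append((c+r*(.037-c[2])/r[2])[:2])
S=np.array(S); print("screws",S.round(4).tolist(),"mean",S.mean(0),"edges",[np.degrees(np.arctan2(*(S[(i+1)%4]-S[i])[::-1])).round(1) for i in range(4)])
P=z["P"][190:240,480:575].reshape(-1,3); P=P[(P[:,2]>.098)&(P[:,2]<.108)]; print("gauge top",len(P),cv2.minAreaRect(P[:,:2].astype(np.float32)),P.mean(0))
E
```

```text
w1 top z 0.0355 rect [0.6213 0.1918] [0.0992 0.0993] 10.21
w1 82 res 0.00028 foot(uncorr) [0.6218 0.1895 0.0565] collar z 0.021031953770129102 701 tip z 0.046937854369264856 tip@46 [0.6024 0.1895 0.0982] z0 foot slid [0.6211 0.1895 0.058 ]
scene top z 0.0371 rect [0.6241 0.1868] [0.1045 0.1102] 7.4
scene 29 res 0.0014 foot(uncorr) [0.6224 0.1898 0.0568] collar z 0.02183444462830659 44 tip z 0.04811849059728558 tip@46 [0.603  0.1898 0.0985] z0 foot slid [0.6219 0.1898 0.058 ]
side top z 0.0349 rect [0.6214 0.1868] [0.097  0.0983] 9.78
side 20 res 0.00111 foot(uncorr) [0.6227 0.1903 0.0569] collar z 0.01958076770084952 49 tip z 0.04309226325479314 tip@46 [0.6033 0.1903 0.0986] z0 foot slid [0.6222 0.1903 0.058 ]
screws [[0.6539, 0.2356], [0.6699, 0.1575], [0.5883, 0.1457], [0.5736, 0.2235]] mean [0.62143959 0.19056808] edges [np.float64(-78.4), np.float64(-171.8), np.float64(100.7), np.float64(8.6)]
gauge top 553 ((0.4585091173648834, -0.03983994945883751), (0.022177141159772873, 0.03017992340028286), 1.871221661567688) [ 0.45936837 -0.03860013  0.10173886]
```

To row units: 0.256 m / 0.6 = 0.4267, 0.05 m / 0.6 = 0.0833.

```bash
sed -i "s/'zy'/'ZY'/;s/for y in (9,)/for y in (7,10,13)/" nip.py; python3 nip.py | grep res
```

```text
w1 82 res 0.00026 foot(uncorr) [0.6217 0.1911 0.0565] collar z 0.021000970605263784 699 tip z 0.046890102394888104 tip@46 [0.6024 0.1887 0.0982] z0 foot slid [0.621 0.191 0.058]
w1 83 res 0.00026 foot(uncorr) [0.6216 0.1917 0.0566] collar z 0.02099670047423401 697 tip z 0.04690185524355503 tip@46 [0.6024 0.1884 0.0983] z0 foot slid [0.6209 0.1916 0.058 ]
w1 85 res 0.00027 foot(uncorr) [0.6214 0.1924 0.0566] collar z 0.02094858033334341 700 tip z 0.046820388624043106 tip@46 [0.6025 0.188  0.0983] z0 foot slid [0.6208 0.1923 0.058 ]
scene 27 res 0.00133 foot(uncorr) [0.6222 0.1911 0.0568] collar z 0.022411029176324898 45 tip z 0.048157437058763686 tip@46 [0.6029 0.1888 0.0985] z0 foot slid [0.6217 0.1911 0.058 ]
scene 27 res 0.00127 foot(uncorr) [0.6222 0.1917 0.0568] collar z 0.022582799833427824 46 tip z 0.04813610029430139 tip@46 [0.603  0.1883 0.0985] z0 foot slid [0.6217 0.1916 0.058 ]
scene 27 res 0.00127 foot(uncorr) [0.622  0.1923 0.0569] collar z 0.022336888969225997 45 tip z 0.04846365976273811 tip@46 [0.6031 0.1879 0.0986] z0 foot slid [0.6215 0.1922 0.058 ]
side 21 res 0.00
[... 352 characters left out ...]
22 res 0.00131 foot(uncorr) [0.6223 0.193  0.0571] collar z 0.019837078241290686 43 tip z 0.04308327449224441 tip@46 [0.6033 0.1886 0.0988] z0 foot slid [0.6218 0.1929 0.058 ]
```

Request:
{"fn": "advance", "kwargs": {"rows": {"x": [-0.0217,-0.0433,-0.065,-0.0867,-0.1083,-0.1083,-0.1083],"y": [0.0833,0.1667,0.25,0.3333,0.4267,0.4267,0.4267],"z": [0,0,0,0,0,0,0],"twist": [0,0,0,0,0,0,0],"aperture": [0.088,0.088,0.088,0.088,0.088,0.088,0.088]}}}

```text
clock: 2.58
tool_pos: [0.421, -0.03, 0.252]
orientation: [-179.9, -0.1, -14.5]
force: [1.6, 0.1, -1.0]
opening: 0.0878
gripper_force: 0.0
```

```bash
python3 - <<'E'
from h import *
s=snap("wrist"); save(s,"w2.png"); np.savez("w2.npz",**{k:s[k] for k in("im","P","d","c")}); go((.455,-.041,.25))
P=s["P"]; m=(P[...,2]>.095)&(P[...,2]<.108)&(np.abs(P[...,0]-.455)<.04)&(np.abs(P[...,1]+.041)<.04)
q=P[m]; print(len(q),cv2.minAreaRect(q[:,:2].astype(np.float32)),np.median(q,0))
m=(P[...,2]>.01)&(P[...,2]<.108)&(np.abs(P[...,0]-.455)<.04)&(np.abs(P[...,1]+.041)<.04)
for lo,hi in((.01,.04),(.05,.095)):
    q=P[m&(P[...,2]>lo)&(P[...,2]<hi)]; print(lo,len(q),q.min(0).round(4) if len(q) else 0,q.max(0).round(4) if len(q) else 0)
E
```

```text
tcp [ 0.4212 -0.0297  0.2519] [-1.7997e+02 -5.0000e-02 -1.4470e+01] t 2.62 | shift [0.0355 0.0025 0.0019] turn None
874 ((0.4529969096183777, -0.040623169392347336), (0.03000023029744625, 0.03005271404981613), 88.92829132080078) [ 0.45396737 -0.04084566  0.10255975]
0.01 49 [ 0.4427 -0.0639  0.0183] [ 0.4763 -0.0173  0.0396]
0.05 83 [ 0.4658 -0.0553  0.0501] [ 0.4682 -0.0273  0.0939]
```

View pics/w2.png

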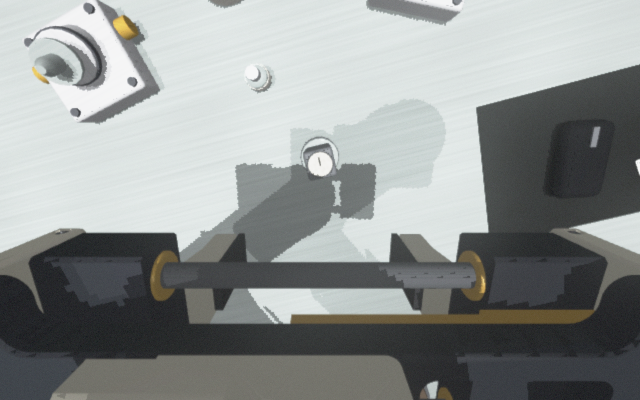

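The gauge dial is at (319,163), clear of its neighbours (vial at (258,77)). Its square measures 30 x 30 mm at (0.453, -0.041), yaw about -1°.

To row units: 0.164 m / 0.6 = 0.2733, 0.0335 m / 0.6 = 0.0558, -13.5 degrees / 114.5916 = -0.1178.

Request:
{"fn": "advance", "kwargs": {"rows": {"x": [0.0558,0.0558,0.0558,0.0558,0.0558,0.0558,0.0558],"y": [0.0043,0.0043,0.0043,0.0043,0.0043,0.0043,0.0043],"z": [0,0.0667,0.1333,0.2,0.25,0.2733,0.2733],"twist": [-0.0873,-0.1178,-0.1178,-0.1178,-0.1178,-0.1178,-0.1178],"aperture": [0.088,0.088,0.088,0.088,0.088,0.088,0.088]}}}

```text
clock: 3.5
tool_pos: [0.4524, -0.0407, 0.0863]
orientation: [179.9, 0.2, -0.9]
force: [-0.3, -0.2, 0.5]
opening: 0.0877
gripper_force: 0.0
```

```bash
python3 - <<'E'
from h import *
go((.453,-.0406,.088),-1)
E
```

```text
tcp [ 0.4524 -0.0407  0.0863] [ 1.7994e+02  1.7000e-01 -9.4000e-01] t 3.5 | shift [ 0.0006 -0.0001 -0.0017] turn 0.06
```

Close on the handle and lift.

To row units: -0.001 m / 0.6 = -0.0017.

Request:
{"fn": "advance", "kwargs": {"rows": {"x": [0,0,0,0,0,0],"y": [0,0,0,0,0,0],"z": [-0.0017,-0.0017,-0.0017,-0.0017,-0.0017,-0.0017],"twist": [0,0,0,0,0,0],"aperture": [0.02,0.02,0.02,0.02,0.02,0.02]}}}

```text
clock: 4.25
tool_pos: [0.4526, -0.0416, 0.0886]
orientation: [-180.0, -0.0, -1.0]
force: [0.1, 0.0, -0.0]
opening: 0.0329
gripper_force: 0.0
```

Request:
{"fn": "advance", "kwargs": {"rows": {"x": [0,0,0,0,0,0],"y": [0,0,0,0,0,0],"z": [-0.0333,-0.1,-0.1667,-0.2,-0.2,-0.2],"twist": [0,0,0,0,0,0],"aperture": [0.02,0.02,0.02,0.02,0.02,0.02]}}}

```text
clock: 5.0
tool_pos: [0.4518, -0.0417, 0.2074]
orientation: [180.0, 0.1, -1.1]
force: [-0.3, 0.5, -2.5]
opening: 0.0301
gripper_force: 30.0
```

```bash
python3 - <<'E'
from h import *
for z in(.22,.18): go((.602,.1883,z),10)
s=snap("wrist"); P=s["P"]; o=status.get_obs()["tool_pos"]
m=(np.abs(P[...,0]-o[0])<.04)&(np.abs(P[...,1]-o[1])<.04)&(P[...,2]>o[2]-.1)&(P[...,2]<o[2]+.03)
q=P[m]; print(len(q),q.min(0),q.max(0)); t=q[q[:,2]>o[2]+.006]; print(len(t),t.mean(0) if len(t) else 0)
E
```

```text
tcp [ 0.4518 -0.0417  0.2074] [ 1.80e+02  9.00e-02 -1.06e+00] t 5.0 | shift [ 0.1459 -0.2327 -0.0128] turn -11.06
tcp [ 0.4518 -0.0417  0.2074] [ 1.80e+02  9.00e-02 -1.06e+00] t 5.0 | shift [ 0.146  -0.2327  0.0272] turn -11.06
6930 [ 0.43812734 -0.07317366  0.11664424] [ 0.47649992 -0.01179212  0.23714043]
2597 [ 0.45438586 -0.04235991  0.22012603]
```

```bash
python3 - <<'E'
from h import *
s=snap("wrist"); save(s,"w3.png"); P=s["P"]; o=status.get_obs()["tool_pos"]
m=(np.abs(P[...,0]-o[0])<.03)&(np.abs(P[...,1]-o[1])<.02)&(P[...,2]>o[2]-.11)&(P[...,2]<o[2]+.04)
print(o,np.histogram(P[m][:,2]-o[2],bins=np.arange(-.11,.04,.005)))
q=P[m]; q=q[(q[:,2]>o[2]+.0)]; print(cv2.minAreaRect(q[:,:2].astype(np.float32)))
print([ (v,np.round(np.nanmedian(P[v,300:340]-o,axis=0),4).tolist()) for v in range(170,330,8)])
E
```

```text
[ 0.45179518 -0.0417548   0.2072331 ] (array([   0,    0,    0,    2,   57,   69,   76,   80,   75,   41,   95,
        179,  704,  112,  114,  131,  139,  186,  213,  248,  300,  272,
        296,  878, 1019,   82,  407,  108,  116]), array([-1.10000000e-01, -1.05000000e-01, -1.00000000e-01, -9.50000000e-02,
       -9.00000000e-02, -8.50000000e-02, -8.00000000e-02, -7.50000000e-02,
       -7.00000000e-02, -6.50000000e-02, -6.00000000e-02, -5.50000000e-02,
       -5.00000000e-02, -4.50000000e-02, -4.00000000e-02, -3.50000000e-02,
       -3.00000000e-02, -2.50000000e-02, -2.00000000e-02, -1.50000000e-02,
       -1.00000000e-02, -5.00000000e-03,  9.71445147e-17,  5.00000000e-03,
        1.00000000e-02,  1.50000000e-02,  2.00000000e-02,  2.50000000e-02,
        3.00000000e-02,  3.50000000e-02]))
((0.45315784215927124, -0.041562288999557495), (0.03994603455066681, 0.030010394752025604), 88.98756408691406)
[(170, [0.0171, -0.0031, -0.2078]), (178, [0.0074, -0.003, -0.2076]), (186, [-0.0026, -0.0028, -0.2079]), (194, [0.0226, -0.0025, -0.0686]), (202, [0.0223, -0.0023, -0.0488]), (210, [0.017, -0.0026, -0.048]), (218, [0.0159, -0.0025, -0.0349]), (226, [0.0156, -0.0021, -0.0213]), (234, [0.0156, -0.002, -0.0092]), (242, [0.0155, -0.002, 0.0011]), (250, [0.0148, -0.0017, 0.0087]), (258, [0.0119, -0.0018, 0.0112]), (266, [0.0318, -0.0019, 0.0553]), (274, [0.0302, -0.0017, 0.0573]), (282, [0.0279, -0.0018, 0.058]), (290, [-0.0053, -0.0016, 0.0114]), (298, [-0.0098, -0.0015, 0.0114]), (306, [-0.1744, 0.0006, -0.2078]), (314, [-0.1873, 0.0002, -0.2076]), (322, [0.0231, -0.0017, 0.0694])]
```

View pics/w3.png

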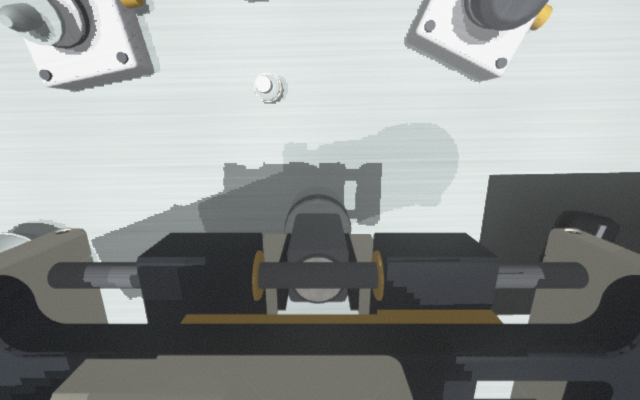

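Held at mid-handle: the dial top is 11 mm above the TCP, so the mouth is about 91 mm below it. Next, move over the nipple with the tool's yaw matched to the block.

To row units: -0.233 m / 0.6 = -0.3883, -0.005 m / 0.6 = -0.0083, -11 degrees / 114.5916 = -0.096.

Request:
{"fn": "advance", "kwargs": {"rows": {"x": [0.0167,0.0667,0.1167,0.1667,0.2167,0.2483,0.2483,0.2483],"y": [-0.0267,-0.1033,-0.1817,-0.26,-0.3383,-0.3883,-0.3883,-0.3883],"z": [-0.0083,-0.0083,-0.0083,-0.0083,-0.0083,-0.0083,-0.0083,-0.0083],"twist": [0,-0.0262,-0.0524,-0.0785,-0.096,-0.096,-0.096,-0.096],"aperture": [0.02,0.02,0.02,0.02,0.02,0.02,0.02,0.02]}}}

```text
clock: 6.1
tool_pos: [0.6054, 0.189, 0.2125]
orientation: [180.0, 0.1, 10.0]
force: [-0.5, -0.7, -1.6]
opening: 0.0296
gripper_force: 30.0
```

```bash
python3 - <<'E'
from h import *
T=np.array((.602,.1883,.0997)); R=Ro.from_euler('z',10,degrees=True).as_matrix()
go(T+R@[.0035,0,.0835],10)
s=snap("wrist"); save(s,"w4.png"); a=snap("scene"); b=snap("side"); o=status.get_obs()["tool_pos"]
print(o, "tip in side/scene",proj(a,T),proj(b,T))
def crop(s,X):
    u,v=proj(s,X).astype(int); return cv2.resize(s["im"][v-45:v+45,u-45:u+45],(400,400),interpolation=2)
cv2.imwrite("pics/x4.png",np.hstack([crop(a,T+[0,0,.04]),crop(b,T+[0,0,.04])])[...,::-1])
P=s["P"]-o; m=(np.abs(P[...,0])<.03)&(np.abs(P[...,1])<.013)&(P[...,2]>.004)&(P[...,2]<.02)
print("top",np.median(P[m][:,2]),m.sum())
q=a["P"]; 
for n,S in(("scene",a),("side",b)):
    q=(S["P"]-T)@R; mm=(np.abs(q[...,0])<.06)&(np.abs(q[...,1])<.04)&(q[...,2]>.02)&(q[...,2]<.056); w=q[mm]; print(n,len(w),w.min(0).round(4),w.max(0).round(4))
E
```

```text
tcp [0.6054 0.189  0.2125] [1.7996e+02 1.0000e-01 9.9800e+00] t 6.1 | shift [0.0001 0.     0.0293] turn -0.02
[0.60545891 0.18811305 0.21365721] tip in side/scene [400.64172365 196.32800495] [309.62757182 166.37448865]
top 0.009286208002853999 1528
scene 182 [-0.0083 -0.0248  0.0226] [0.0302 0.0185 0.056 ]
side 138 [-0.0188 -0.0269  0.0205] [0.0221 0.0043 0.0558]
```

View pics/x4.png

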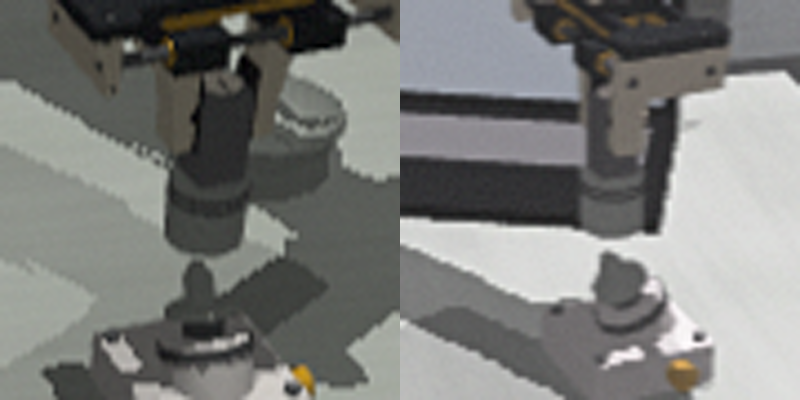

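The crop shows the coupler at (205,215) directly above the nipple tip at (198,270) in the scene half, and likewise at (612,215) over (608,262) in the side half. Lower it over the tip.

To row units: 0.029 m / 0.6 = 0.0483, 0.026 m / 0.6 = 0.0433.

Request:
{"fn": "advance", "kwargs": {"rows": {"x": [0,0,0,0,0,0],"y": [0,0,0,0,0,0],"z": [0.0167,0.0283,0.0367,0.0433,0.0483,0.0483],"twist": [0,0,0,0,0,0],"aperture": [0.02,0.02,0.02,0.02,0.02,0.02]}}}

```text
clock: 7.0
tool_pos: [0.6057, 0.1887, 0.1844]
orientation: [180.0, 0.0, 10.0]
force: [0.1, 0.3, -0.8]
opening: 0.0298
gripper_force: 30.0
```

```bash
python3 -c "
from h import *
go((.602,.1883,.0997)); print(status.get_obs()['force'],status.get_obs()['moment'])"
```

```text
tcp [0.6057 0.1887 0.1844] [1.7999e+02 1.0000e-02 9.9600e+00] t 7.0 | shift [-0.0037 -0.0003  0.0847] turn None
[ 0.06643201  0.27585126 -0.77263564] [-0.0292405   0.00587557  0.02995218]
```

To row units: -0.02 m / 0.6 = -0.0333, -0.016 m / 0.6 = -0.0267.

Request:
{"fn": "advance", "kwargs": {"rows": {"x": [-0.0067,-0.0133,-0.02,-0.0267,-0.0333,-0.0333],"y": [0,0,0,0,0,0],"z": [0.0008,0.0017,0.0033,0.005,0.0075,0.0075],"twist": [0,0,0,0,0,0],"aperture": [0.02,0.02,0.02,0.02,0.02,0.02]}}}

```text
clock: 7.75
tool_pos: [0.5873, 0.1858, 0.1816]
orientation: [-179.9, -0.2, 10.0]
force: [5.2, 1.5, 3.1]
opening: 0.0299
gripper_force: 30.0
```

Request:
{"fn": "advance", "kwargs": {"rows": {"x": [-0.0067,-0.0133,-0.02,-0.0242,-0.0242],"y": [0,0,0,0,0],"z": [0.0033,0.0075,0.0117,0.0142,0.0142],"twist": [0,0,0,0,0],"aperture": [0.02,0.02,0.02,0.02,0.02]}}}

```text
clock: 8.38
tool_pos: [0.5714, 0.1827, 0.1713]
orientation: [-180.0, 0.0, 10.0]
force: [2.5, 2.3, 1.6]
opening: 0.0299
gripper_force: 30.0
```

```bash
python3 - <<'E'
from h import *
T=np.array((.602,.1883,.0997)); go(T)
a=snap("scene"); b=snap("side"); w=snap("wrist"); print(status.get_obs()['force'])
def crop(s,X):
    u,v=proj(s,X).astype(int); return cv2.resize(s["im"][v-45:v+45,u-45:u+45],(400,400),interpolation=2)
cv2.imwrite("pics/x5.png",np.hstack([crop(b,T+[0,0,.02]),cv2.resize(w["im"],(400,250))[0:250] if 0 else cv2.resize(w["im"][160:360,220:420],(400,400))])[...,::-1])
E
```

```text
tcp [0.5714 0.1827 0.1713] [-1.80e+02  4.00e-02  9.96e+00] t 8.38 | shift [ 0.0312 -0.0002  0.0716] turn None
[2.95781205 1.97262778 1.61248209]
```

View pics/x5.png

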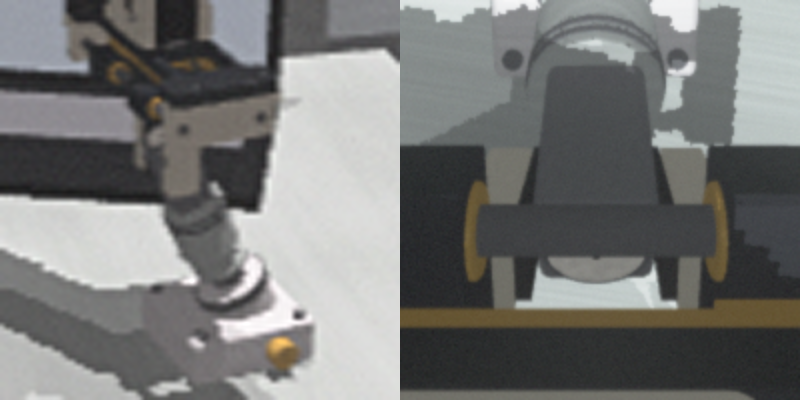

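The picture shows the gauge pivoted in the grip, the coupler now leaning along the nipple (side half, coupler at (205,245) over the collar at (232,285)). Advance along the axis to just short of the collar and check the tilt.

To row units: 0.0082 m / 0.6 = 0.0137, 0.0066 m / 0.6 = 0.011.

Request:
{"fn": "advance", "kwargs": {"rows": {"x": [0.0017,0.0033,0.005,0.0063,0.0063],"y": [0,0,0,0,0],"z": [0.0037,0.0073,0.011,0.0137,0.0137],"twist": [0,0,0,0,0],"aperture": [0.02,0.02,0.02,0.02,0.02]}}}

```text
clock: 9.15
tool_pos: [0.5754, 0.1832, 0.1629]
orientation: [180.0, 0.0, 9.9]
force: [2.8, 1.6, -2.7]
opening: 0.0298
gripper_force: 30.0
```

```bash
cat >tilt.py <<'E'
from h import *
T=np.array((.602,.1883,.0997)); go(T); o=status.get_obs()
R=Ro.from_euler('z',10,degrees=True).as_matrix(); w=snap("wrist")
q=((w["P"]-o["tool_pos"])@R)[215:300,290:350].reshape(-1,3); q=q[np.isfinite(q[:,0])]
f=q[(q[:,2]>-.035)&(q[:,2]<.002)&(q[:,0]>-.005)&(q[:,0]<.05)&(np.abs(q[:,1])<.012)]
c=np.median(f,0); k=np.ones(len(f),bool)
for _ in range(5):
    p=np.polyfit(f[k,2],f[k,0],1); r=f[:,0]-np.polyval(p,f[:,2]); k=np.abs(r)<.001
a=np.arctan(-p[0]); print("tilt",np.degrees(a).round(2),k.sum(),"axis offset of TCP-6mm from face", ((np.polyval(p,-.006))*np.cos(a)).round(4))
t=q[(np.abs(q[:,1])<.012)&(q[:,2]>-.005)&(q[:,2]<.03)]; s=t@[-np.sin(a),0,np.cos(a)]
print("top axial from TCP",np.percentile(s,[50,90,97]).round(4),"F",o["force"].round(1),"M",o["moment"].round(2))
E
python3 tilt.py
```

```text
tcp [0.5754 0.1832 0.1629] [1.7999e+02 4.0000e-02 9.9500e+00] t 9.15 | shift [ 0.0271 -0.0004  0.0632] turn None
tilt 21.74 1160 axis offset of TCP-6mm from face 0.0184
top axial from TCP [0.0028 0.0117 0.0121] F [ 2.8  1.6 -2.7] M [ 0.56 -1.33  0.04]
```

To row units: -0.004 m / 0.6 = -0.0067, -0.003 m / 0.6 = -0.005.

Request:
{"fn": "advance", "kwargs": {"rows": {"x": [-0.0025,-0.005,-0.0067,-0.0067],"y": [0,0,0,0],"z": [-0.0008,-0.0017,-0.0017,-0.0017],"twist": [0,0,0,0],"aperture": [0.02,0.02,0.02,0.02]}}}

```text
clock: 9.7
tool_pos: [0.5727, 0.1831, 0.1649]
orientation: [-180.0, -0.2, 10.0]
force: [6.9, 1.4, -1.7]
opening: 0.0298
gripper_force: 30.0
```

```bash
python3 tilt.py
```

```text
tcp [0.5727 0.1831 0.1649] [-1.7997e+02 -1.5000e-01  9.9700e+00] t 9.7 | shift [ 0.0296 -0.      0.0653] turn None
tilt 22.36 1138 axis offset of TCP-6mm from face 0.0185
top axial from TCP [0.0026 0.0116 0.012 ] F [ 6.9  1.4 -1.7] M [ 0.64 -2.63 -0.03]
```

To row units: 0.0125 m / 0.6 = 0.0208, 0.01 m / 0.6 = 0.0167.

Request:
{"fn": "advance", "kwargs": {"rows": {"x": [0.0017,0.0033,0.005,0.0067,0.0083,0.0083],"y": [0,0,0,0,0,0],"z": [0.0042,0.0083,0.0125,0.0167,0.0208,0.0208],"twist": [0,0,0,0,0,0],"aperture": [0.02,0.02,0.02,0.02,0.02,0.02]}}}

```text
clock: 10.5
tool_pos: [0.5756, 0.1833, 0.1524]
orientation: [180.0, 0.1, 10.0]
force: [-1.6, 1.7, 9.6]
opening: 0.03
gripper_force: 30.0
```

```bash
python3 tilt.py
```

```text
tcp [0.5756 0.1833 0.1524] [1.7999e+02 8.0000e-02 9.9700e+00] t 10.5 | shift [ 0.0269 -0.0003  0.0526] turn None
tilt 24.16 1139 axis offset of TCP-6mm from face 0.0187
top axial from TCP [0.0017 0.0118 0.0122] F [-1.6  1.7  9.6] M [0.61 0.64 0.09]
```

To row units: 0.009 m / 0.6 = 0.015, 0.0065 m / 0.6 = 0.0108.

Request:
{"fn": "advance", "kwargs": {"rows": {"x": [0.0017,0.0033,0.005,0.0067,0.0067,0.0067],"y": [0,0,0,0,0,0],"z": [0.0033,0.0067,0.0108,0.015,0.015,0.015],"twist": [0,0,0,0,0,0],"aperture": [0.02,0.02,0.02,0.02,0.02,0.02]}}}

```text
clock: 11.3
tool_pos: [0.5786, 0.1837, 0.1457]
orientation: [180.0, 0.1, 10.0]
force: [-14.3, 0.6, 30.0]
opening: 0.0299
gripper_force: 30.0
```

```bash
python3 tilt.py
```

```text
tcp [0.5786 0.1837 0.1457] [1.7997e+02 1.1000e-01 1.0010e+01] t 11.3 | shift [ 0.024  -0.0005  0.046 ] turn None
tilt 24.94 1153 axis offset of TCP-6mm from face 0.0182
top axial from TCP [0.0015 0.0132 0.0136] F [-14.3   0.6  30. ] M [0.42 5.15 0.09]
```

```bash
python3 - <<'E'
from h import *
T=np.array((.602,.1883,.0997)); R=Ro.from_euler('ZY',[10,-25],degrees=True).as_matrix(); foot=T-R@[0,0,.046]
C=[]
for n in("scene","side","wrist"):
    s=snap(n); l=(s["P"]-foot)@R; r=np.hypot(l[...,0],l[...,1])
    m=(r>.0185)&(r<.028)&(l[...,2]>-.005)&(l[...,2]<.06); q=l[m]; print(n,len(q),"z hist 4mm",np.histogram(q[:,2],np.arange(-.004,.064,.004))[0],"coupler y",q[q[:,2]>.015][:,:2].min(0).round(4),q[q[:,2]>.015][:,:2].max(0).round(4))
    sh=l[(r>.0165)&(r<.0215)&(l[...,2]>.045)&(l[...,2]<.058)][:,2]; print("  shoulder z (52 if home)",len(sh),np.median(sh) if len(sh) else 0)
    if n!="wrist":
        u,v=proj(s,foot+R@[0,0,.02]).astype(int); C.append(cv2.resize(s["im"][v-25:v+25,u-25:u+25],(400,400),interpolation=2))
cv2.imwrite("pics/x6.png",np.hstack(C)[...,::-1])
E
```

```text
scene 386 z hist 4mm [20 37 21 25 27 26 25 24 28 19 29 27 26 28 17  6] coupler y [-0.0157 -0.0246] [0.0255 0.0191]
  shoulder z (52 if home) 32 0.0527630268975484
side 227 z hist 4mm [31 13  7 12 15 14 14 10 13 15 15  9 19 24  5  2] coupler y [-0.0236 -0.0255] [0.0211 0.0133]
  shoulder z (52 if home) 31 0.05046336926802096
wrist 4098 z hist 4mm [934 172 194 127 169 180 168 195 205 183 183 228 339 752  42  23] coupler y [-0.0142 -0.0235] [0.0227 0.0222]
  shoulder z (52 if home) 969 0.051120092470629465
```

View pics/x6.png

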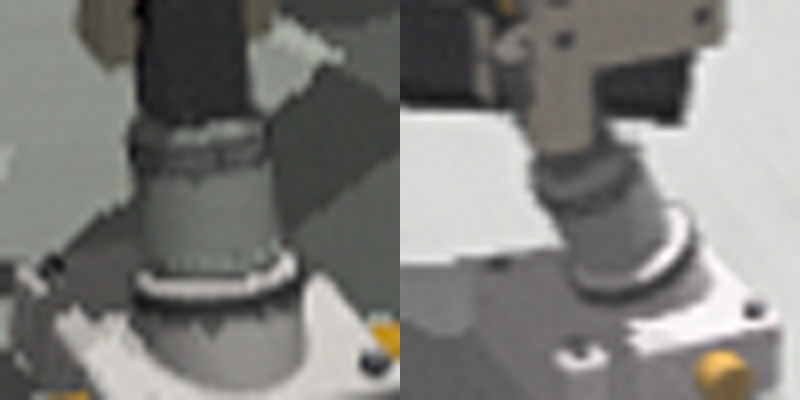

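The picture shows the coupler seated flush over the collar, with no dark neck left (scene half (205,275), side half (635,275)). The coupler's shoulder measures 51 to 52 mm up the axis, which matches fully home. Hold briefly to check it is steady.

Request:
{"fn": "advance", "kwargs": {"rows": {"x": [0,0,0,0,0,0],"y": [0,0,0,0,0,0],"z": [0,0,0,0,0,0],"twist": [0,0,0,0,0,0],"aperture": [0.02,0.02,0.02,0.02,0.02,0.02]}}}

```text
clock: 12.25
tool_pos: [0.5786, 0.1837, 0.1458]
orientation: [180.0, 0.1, 10.0]
force: [-14.6, 0.5, 30.0]
opening: 0.0301
gripper_force: 30.0
```

```bash
python3 tilt.py
```

```text
tcp [0.5786 0.1837 0.1458] [1.7997e+02 1.1000e-01 1.0000e+01] t 12.25 | shift [ 0.0239 -0.0005  0.046 ] turn None
tilt 24.57 1184 axis offset of TCP-6mm from face 0.0183
top axial from TCP [0.0017 0.0132 0.0135] F [-14.6   0.5  30. ] M [0.41 5.21 0.09]
```

Steady: about 33 N along the axis, tilt 24.6°, grip 30 N. Handing in.

```bash
python3 -c "
from plant import job
print(job.close_job())"
```

```text
the job is handed in; nothing more can be done
None
```

The job was handed in at 12.25 s with the gauge gripped at 30 N and pushing about 33 N along the axis, tilt about 25°, and the coupler measured fully home on the bare nipple; no verdict was returned.

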